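# Chock the bar on the sloping rack, then lower the stop

### The job

The stop of the sloping bar rack has to come down for servicing while the steel bar stays where it is. Lay the orange chock flat on the plate, thin end under the low side of the bar, and push it up the slope firmly, but without forcing it, until it is wedged tight and stays tight when you let go; then swing the stop lever all the way down. The bar must not roll or be shoved along, and the other things stay where they are.

Things in the scene. Friction and masses are not known exactly. Their poses are not given: they have to be found in the camera images.
- rack: Blue steel bar rack bolted to the bench. Origin on the bench. Bare steel plate 84 wide, 350 long, sloping 8 deg, rising along the rack's +x (low end nearest the robot); its top is 100 mm above the bench over the origin and runs from 110 mm down-slope to 240 mm up-slope of there. Side cheeks at y = +-82 mm, 25 mm above the plate, only beside and above the bar; below the bar the sides are open.
- bar: Solid round steel bar, 80 mm diameter, 150 mm long, about 6 kg (too heavy to lift). Origin at its middle, on its axis; axis along the rack's y. It lies across the plate, leaning down-slope on the two stop fingers, axis 45 mm up-slope of the rack origin. With the stop down and no chock it rolls off. Its ground surface is marked if the chock presses on it with over 45 N.
- chock: Orange urethane wedge, 98 long (x), 40 wide (y), 38 high, 0.2 kg, grips steel well. Origin at the centre of its underside; thin end at +x. The face slopes 40 deg from the thin edge (x = +49, z = 0) up to x = +4; behind it is a flat-topped block (x = -49 to +4), to be held across its 40 mm. It starts flat on the bench.
- chock_toe (a point): Middle of the chock's thin edge, at its underside. Against the bar it ends up 15 mm down-slope of the bar's line of rest on the plate (30 mm up-slope of the rack origin). From there it hardly moves however hard it is pushed: only the force tells. About 15 to 20 N of push along the plate wedges it so that it stays tight when let go; a light push of 5 N does not.
- stop: Swing-down stop: two yellow fingers (10 thick, 14 wide, at rack y = +-57 mm, reaching 49 mm above the plate), beside the plate, with a steel hand lever, all on one shaft across the rack under the plate. Origin on the shaft, which lies 14 mm under the plate's top (measured square to it) at the rack origin, along the rack's y. z runs along the fingers.
- stop_swing (a joint): Angle of the stop: 0 = up, fingers and lever square to the plate; grows as they swing down-slope; 1.5 rad = all the way down (end stop), lever nearly flat, pointing down-slope. Stiff friction hinge that stays where it is left: about 5 N at the knob, square to the lever.
- lever_knob (a point): Centre of the red ball knob, 26 mm diameter, on the end of the lever: 115 mm from the shaft, 125 mm to the right of the rack's middle (rack y = -125). Room for a finger on either side. It may be gripped from above across the rack's y and led round in an arc (it turns and slips a little in the grip), or pushed.
- tub: Clear plastic tub of small black parts, 100 mm diameter, 52 mm high, origin under its centre. Leave it alone.
- parts_box: Yellow box of steel parts, 100 x 80 x 48 mm, origin under its centre. Leave it alone.
- screwdriver: Red-handled screwdriver, 190 mm long, lying on the bench along its x. Leave it alone.
Mind the look-alikes: they are no part of the job. Of the things like the chock, leave any that is blue or white; of the rest the larger one is meant.

How it is judged:
On the way:
1. the chock, let go of, sits wedged tight against the bar while the stop is still up (contact force between chock and bar above 2 N and contact force between the fingers and chock below 0.1 N and value of joint stop_swing below 0.1 rad), for 0.4 s.
At the end, for the whole second after the job is handed in: The stop is swung fully down (over 1.35 rad); the bar is at rest within 4 mm of where it started, held by the chock alone (over 3 N), which lies flat on the plate with its thin end under the bar's low side (value of joint stop_swing above 1.35 rad and contact force between chock and bar above 3 N and distance of bar from where it was at the start of the episode below 0.004 m and linear speed of bar below 0.005 m/s and x of chock_toe in the frame of rack above 0.02 m and angle between the z axis of chock and the z axis of rack, either way round below 0.25 rad); the robot touches nothing.
It fails at once if the bar rolled, or was shoved, over 4 mm (distance of bar from where it was at the start of the episode above 0.004 m).
It fails at once if the chock was driven against the bar with over 45 N (contact force between chock and bar above 45 N).
It fails at once if the tub was disturbed (distance of tub from where it was at the start of the episode above 0.015 m).
It fails at once if the parts box was disturbed (distance of parts_box from where it was at the start of the episode above 0.015 m).
It fails at once if the screwdriver was disturbed (distance of screwdriver from where it was at the start of the episode above 0.015 m).
It also fails if it takes over 64 s, if anything falls off the work surface, if the arm or the gripper's body presses on something with over 40 N, if the wrist force passes 120 N, or if a joint passes its speed limit or range.

### The arm

A 7-joint arm with a two-finger parallel gripper is mounted at the origin on the work surface. World frame = base frame: x ahead of the robot, y to its left, z up, the work surface at z = 0. Lengths are in m, angles in rad, forces in N, time in s.
With the tool pointing down it reaches from about 0.35 to 0.9 m from the base axis. Payload 7.2 kg.
Tool frame: the origin (TCP) lies at the very end of the fingers, on their centre line; the grasp point (between the pads) lies 19 mm behind it; z points along the fingers, y is the direction in which the jaws open and shut (so a half turn about z gives the same grasp; the last joint's range is limited). The gripper opens to 85 mm and grips with 20 to 120 N. Pads are 22 mm wide; open, the fingers measure 114 mm over their backs; the gripper's body (76 mm by 85 mm) begins 54 mm behind the grasp point. The pads swing forward as they close: fully open they stand 13 mm farther back than shut.
Start: joints at [1.261, 0.411, -0.013, 1.596, 0.006, 1.134, -0.082], TCP at [0.15, -0.607, 0.231] pointing down, gripper open.
Joint ranges: [-2.95, 2.95], [-0.29, 1.99], [-1.47, 1.44], [0.14, 2.54], [-1.03, 4.17], [0.13, 1.85], [-2.86, 2.86]. Speed limits (rad/s): [2.39, 2.39, 3.01, 3.01, 3.14, 3.14, 3.14].

### API

Orientations are given as a unit quaternion [w, x, y, z].
In Python, from bench import ctrl, camera, calibration, close_job gives the robot as it stands. The module is installed in compiled form; this text tells all that it offers.
- The arm moves only by the tool play_rows, never from a script. Its arguments are lists of equal length, an entry for each row: "rotation": the turn, a rotation vector about the world's x, y, z scaled (see below), a list of three; "delta_pos": the shift along the world's x, y, z scaled (see below), a list of three; "fingers": the gripper's target within -1 to 1 (fully open at 1, half-way at 0, shut at -1). In form: {"rotation": [[ax, ay, az], ...], "delta_pos": [[dx, dy, dz], ...], "fingers": [fingers, ...]}. A call has 1 to 20 rows; each row is the pose to reach, as a shift and turn from the pose measured when the call began, turning the shorter way round; what a row does not reach only later rows make up. The controller multiplies each number of a shift by 0.3 m and each number of a turn by pi rad. A row lasts 1/10 s, in which the tool goes at most 50 mm and 8.59 degrees, less where a joint would pass 70% of its speed; a pose out of reach is approached as far as the arm can. A call with a number of a shift or a turn outside -1 to 1 is refused whole. A call with a gripper value outside its range is refused whole. The fingers move at their own pace and stop on an object; the grip force is fixed at half the most. Time passes only in rows, so rows that repeat a pose let the fingers close. It gives the time, the measured TCP pose, the force and the opening at its end, in the units of the state.
- ctrl.get_obs(): the state, without advancing time (a new reading comes with each control period).
- camera(name): name is "scene" or "side" or "wrist"; returns the picture (420x560x3 uint8, blue, green, red); there is no depth.
- calibration(name): a dict with "fx", "fy", "cx", "cy" (pixels), "k1" (the pictures are not rectified: a ray, as slopes to the right and down, at radius r is drawn at 1 + k1 r^2 times it, then the intrinsics apply), "rvec" (rotation vector, rad) and "tvec" (3), from world to camera coordinates, as OpenCV has them. Camera axes: x right, y down, z forward; pixel columns grow to the right and rows downward; lengths in m; the calibration is good to about 2 mm. A picture is of the moment at which its call begins: read the wrist's pose just before it. calibration takes no time and is no camera call; for the wrist camera it gives the pose at the moment of the call.
- close_job(): hands the job in, once; it reports no verdict.
The state is a dict: "time_s": time; "joint_positions": joint angles; "joint_vel": joint speeds; "effort": joint torques, N m; "eef_pos": TCP position; "orientation": TCP orientation; "ft_force": force on the tool from outside, world axes, zero at the start; "ft_torque": the same for the moment, N m; "grip_width": finger opening in m.
Only numpy, scipy, OpenCV 4.12 (cv2) and the standard library are available. Lean on these libraries where they do the work, as an engineer would, in place of code of your own. Each camera call takes 0.05 s, during which the arm holds its last target. There are 200 camera calls.

## Working session

There is one attempt and no reset: what is moved stays moved. The work goes in short steps, Python scripts to look and compute and a tool call to move; the robot and the scene stay as the last step left them, time stands still between calls to the robot, and variables do not carry over. Pictures are saved under pics/ and viewed, about 8 in all and at most 12, crops included, and the job is handed in when it is done.

Besides the shell and the picture viewer there is one more tool, called after "Call:" in YAML: its name, and indented under it one key for each argument. play_rows: Moves the arm, as the interface text tells. Shifts and turns lie within -1 to 1; 1 stands for 0.3 m of shift or pi rad of turn. Its arguments: {"type":"object","properties":{"rotation":{"type":"array","items":{"type":"array","items":{"type":"number"}}},"delta_pos":{"type":"array","items":{"type":"array","items":{"type":"number"}}},"fingers":{"type":"array","items":{"type":"number"}}},"required":["rotation","delta_pos","fingers"]}

```bash
mkdir -p pics; cat > h.py <<'E'
import numpy as np, cv2
from bench import ctrl, camera, calibration
def snap(n,f,crop=None,s=1):
    im=np.array(camera(n)); cv2.imwrite(f'pics/{f}_raw.png',im)
    if crop: x0,y0,x1,y1=crop; im=im[y0:y1,x0:x1]
    cv2.imwrite(f'pics/{f}.png',cv2.resize(im,None,fx=s,fy=s,interpolation=cv2.INTER_CUBIC))
def cam(n):
    c=calibration(n); K=np.array([[c['fx'],0,c['cx']],[0,c['fy'],c['cy']],[0,0,1.]])
    return K,np.array([c['k1'],0,0,0,0.]),np.array(c['rvec'],float).ravel(),np.array(c['tvec'],float).ravel()
def proj(n,P,c=None):
    K,d,r,t=c or cam(n); return cv2.projectPoints(np.array(P,float).reshape(-1,1,3),r,t,K,d)[0].reshape(-1,2)
def ray(n,uv,c=None):
    K,d,r,t=c or cam(n); R=cv2.Rodrigues(r)[0]
    p=cv2.undistortPoints(np.array(uv,float).reshape(-1,1,2),K,d).reshape(-1,2)
    return -R.T@t, np.c_[p,np.ones(len(p))]@R
def onz(n,uv,z,c=None):
    o,v=ray(n,uv,c); return o+v*((z-o[2])/v[:,2])[:,None]
E
python3 - <<'E'
from h import *
snap('scene','s0',s=1.4);snap('side','d0',s=1.4)
for n in('scene','side'):
    K,d,r,t=cam(n);print(n,np.round(-cv2.Rodrigues(r)[0].T@t,3),K[0,0],d[0])
print(ctrl.get_obs())
E
```

```text
scene [0.923 0.612 0.93 ] 403.10383242149055 -0.010012889701795287
side [ 0.092 -0.7    0.942] 411.9231972279263 -0.03316123212019975
{'time_s': 0.1, 'joint_positions': array([ 1.26080796,  0.41181395, -0.01277622,  1.59694654,  0.00562064,
        1.13431313, -0.08222435]), 'joint_vel': array([ 8.10827442e-04, -3.46469960e-03, -3.25629706e-04, -2.83911725e-03,
        1.08420123e-03, -4.22760364e-05, -8.15287431e-04]), 'effort': array([ 3.08805422e-03, -6.01828909e+01,  6.84406254e-01, -3.00085008e+01,
        1.39975120e-02,  6.38934798e-03,  3.52621919e-05]), 'eef_pos': array([ 0.14953702, -0.60638946,  0.2305462 ]), 'orientation': array([-7.09977771e-04,  9.92696872e-01,  1.20633321e-01, -1.34193060e-04]), 'ft_force': array([-0.40923283,  0.14565853, -0.36638944]), 'ft_torque': array([-0.01234555, -0.01160952, -0.00821062]), 'grip_width': 0.08563862371125688}
```

View pics/s0.png

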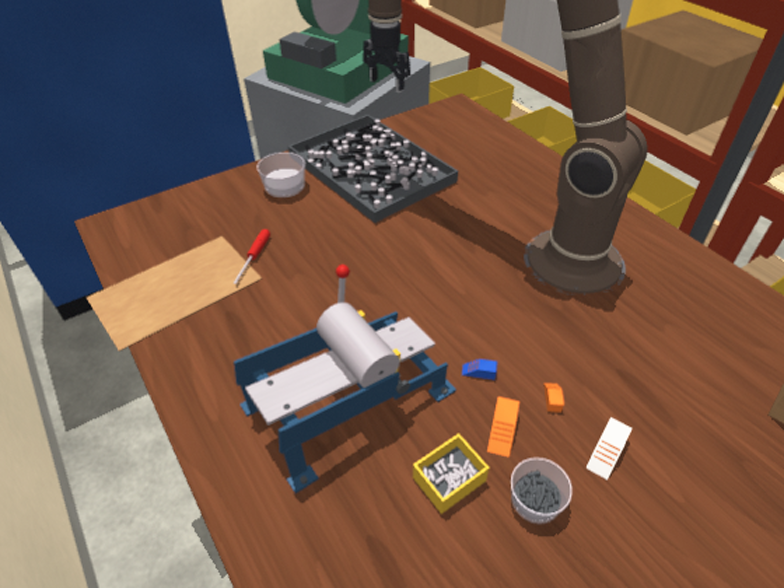

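View pics/d0.png

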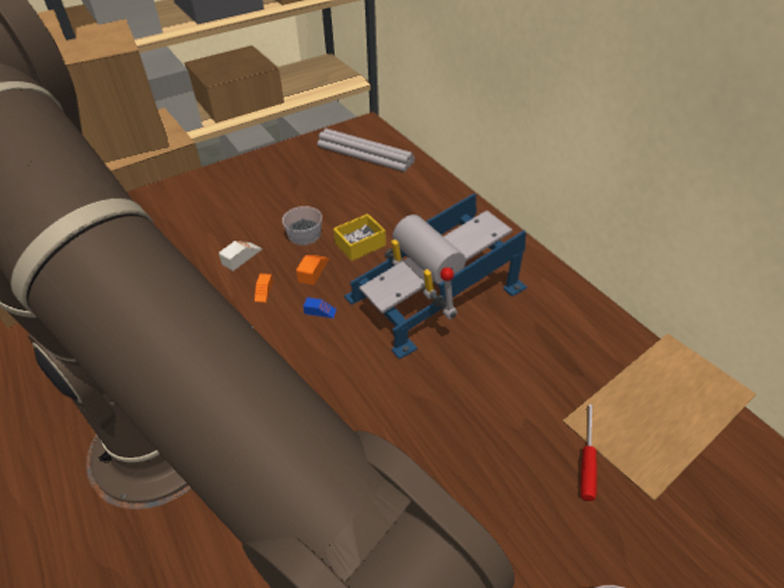

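Candidates for the chock in scene.png (view pixels): large orange (504,427), small orange (555,397), white (609,448) and blue (479,369). I choose the large orange one. Next, one close crop from both views to check it and get feature pixels.

```bash
python3 - <<'E'
from h import *
a=cv2.imread('pics/s0_raw.png')[180:360,160:420]; b=cv2.imread('pics/d0_raw.png')[130:260,170:385]
A=cv2.resize(a,None,fx=3,fy=3,interpolation=cv2.INTER_CUBIC)
cv2.imwrite('pics/c1.png',A)
cv2.imwrite('pics/c2.png',cv2.resize(b,None,fx=3.5,fy=3.5,interpolation=cv2.INTER_CUBIC))
E
```

```text
(no output)
```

View pics/c1.png

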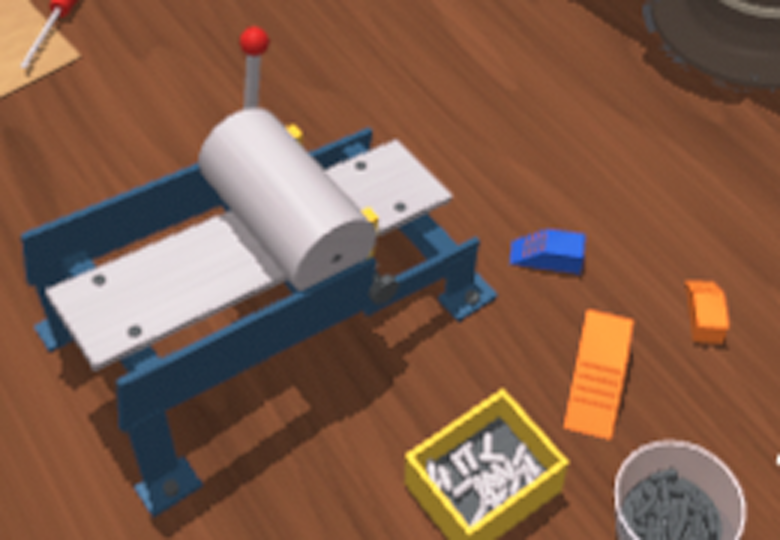

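View pics/c2.png

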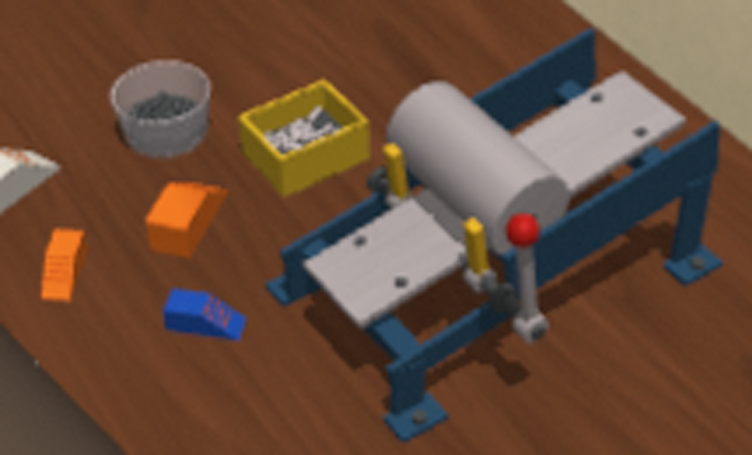

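The crops confirm the shapes: the large orange wedge has its thin end at c1 (588,435) and its block top at c1 (610,315). The small orange one is at c1 (708,312), with blue and white set apart. Next I fit the rack and chock poses from corners.

```bash
cat > fit.py <<'E'
from h import *
from scipy.optimize import least_squares
S=np.radians(8); s=np.array([np.cos(S),0,np.sin(S)]); n=np.array([-np.sin(S),0,np.cos(S)]); yy=np.array([0,1.,0])
rp=lambda a,y,h: np.array([0,0,.1])+a*s+h*n+y*yy
def W(p,P): 
    c,t=np.cos(p[2]),np.sin(p[2]); P=np.array(P); return np.c_[c*P[:,0]-t*P[:,1]+p[0],t*P[:,0]+c*P[:,1]+p[1],P[:,2]]
def fit(obs,p0):
    f=lambda p: np.concatenate([(proj(nm,W(p,P))-uv).ravel() for nm,P,uv in obs])
    r=least_squares(f,p0,loss='soft_l1'); return r.x,f(r.x).reshape(-1,2)
c1=lambda L:(np.array(L,float)+.5)/3-.5+[160,180]
c2=lambda L:(np.array(L,float)+.5)/3.5-.5+[170,130]
E
python3 - <<'E'
from fit import *
R=[rp(-.11,-.042,0),rp(-.11,.042,0),rp(.24,.042,0),rp(.24,-.042,0),rp(0,-.125,.101)]
p,e=fit([('scene',R,c1([(398,140),(452,195),(97,366),(45,290),(254,41)])),('side',R,c2([(365,323),(305,263),(626,71),(686,119),(523,230)]))],[.6,.0,0.])
print('rack',p.round(4),e.round(1).tolist())
C=lambda L:[np.array(q)/1000 for q in L]
q,e=fit([('scene',C([(49,-20,0),(49,20,0),(-49,-20,38),(-49,20,38)]),c1([(565,430),(612,439),(587,310),(634,320)])),
 ('side',C([(-49,20,38),(-49,-20,38),(-49,20,0),(-49,-20,0),(4,20,38),(4,-20,38),(49,-20,0)]),c2([(148,218),(196,228),(150,245),(190,255),(168,183),(213,186),(228,188)]))],[.5,.25,1.])
print('chock',q.round(4),e.round(1).tolist())
print('knob',W(p,[rp(0,-.125,.101)]).round(4),'box c', onz('scene',c1([(487,465)]),.024).round(3),'tub',onz('scene',c1([(680,500)]),.026).round(3),
 'blue',onz('scene',c1([(548,252)]),.02).round(3),'small',onz('scene',c1([(710,312)]),.015).round(3))
E
```

```text
rack [0.5935 0.0349 0.0377] [[-1.5, -0.5], [-1.0, -0.2], [-1.8, -0.6], [-0.7, -0.2], [-0.9, 0.1], [-2.6, -0.3], [-1.3, -0.2], [-2.2, -0.2], [-1.4, -0.4], [-1.1, -0.1]]
chock [0.4625 0.2619 0.7401] [[-0.8, 0.3], [-0.7, 0.6], [-1.7, 0.1], [-2.1, -0.2], [-1.0, 0.0], [-3.1, -0.7], [-0.0, 0.7], [-0.0, 0.0], [-0.7, -0.6], [-2.2, 0.6], [-0.8, -0.3]]
knob [[ 0.5842 -0.0905  0.2   ]] box c [[0.593 0.278 0.024]] tub [[0.486 0.388 0.026]] blue [[0.414 0.139 0.02 ]] small [[0.333 0.27  0.015]]
```

Call:
play_rows:
  rotation:
    - [0,0,0]
    - [0,0,0]
    - [0,0,0]
    - [0,0,0]
    - [0,0,0]
    - [0,0,0]
    - [0,0,0]
    - [0,0,0]
    - [0,0,0]
    - [0,0,0]
  delta_pos:
    - [0.8,1,0.4]
    - [0.8,1,0.4]
    - [0.8,1,0.4]
    - [0.8,1,0.4]
    - [0.8,1,0.4]
    - [0.8,1,0.4]
    - [0.8,1,0.4]
    - [0.8,1,0.4]
    - [0.8,1,0.4]
    - [0.8,1,0.4]
  fingers: [1,1,1,1,1,1,1,1,1,1]

```text
time_s: 1.1
eef_pos: [0.3903, -0.3054, 0.3507]
orientation: [-0.001, 0.993, 0.122, -0.0]
ft_force: [-0.4, -0.2, -0.5]
grip_width: 0.0849
```

Call:
play_rows:
  rotation:
    - [0,0,0.08]
    - [0,0,0.08]
    - [0,0,0.08]
    - [0,0,0.08]
    - [0,0,0.08]
    - [0,0,0.08]
    - [0,0,0.08]
  delta_pos:
    - [0.15,0.95,0]
    - [0.15,0.95,0]
    - [0.15,0.95,0]
    - [0.15,0.95,0]
    - [0.15,0.95,0]
    - [0.15,0.95,0]
    - [0.15,0.95,0]
  fingers: [1,1,1,1,1,1,1]

```text
time_s: 1.8
eef_pos: [0.4352, -0.0165, 0.3504]
orientation: [-0.001, 0.969, 0.248, 0.0]
ft_force: [0.1, -0.3, -0.4]
grip_width: 0.0853
```

Call:
play_rows:
  rotation:
    - [0,0,0.08]
    - [0,0,0.08]
    - [0,0,0.08]
    - [0,0,0.08]
    - [0,0,0.08]
    - [0,0,0.08]
    - [0,0,0.08]
    - [0,0,0.08]
    - [0,0,0.08]
  delta_pos:
    - [0,0.9,-0.3]
    - [0,0.9,-0.3]
    - [0,0.9,-0.3]
    - [0,0.9,-0.3]
    - [0,0.9,-0.3]
    - [0,0.9,-0.3]
    - [0,0.9,-0.3]
    - [0,0.9,-0.3]
    - [0,0.9,-0.3]
  fingers: [1,1,1,1,1,1,1,1,1]

```text
time_s: 2.7
eef_pos: [0.4362, 0.2511, 0.26]
orientation: [-0.001, 0.93, 0.366, -0.001]
ft_force: [0.1, -0.4, 0.2]
grip_width: 0.0858
```

```bash
python3 - <<'E'
from h import *
o=ctrl.get_obs();print({k:np.round(o[k],4).tolist() for k in('time_s','eef_pos','orientation','ft_force','joint_positions')})
K,d,r,t=cam('wrist');np.savez('pics/w1.npz',K=K,d=d,r=r,t=t)
snap('wrist','w1',s=1.4)
from fit import *
T=W([.4625,.2619,.7401],np.array([(49,-20,0),(49,20,0),(4,-20,38),(4,20,38),(-49,20,38),(-49,-20,38)])/1000.)
print((proj('wrist',T,(K,d,r,t))*1.4).round())
E
```

```text
{'time_s': 2.7, 'eef_pos': [0.4362, 0.2511, 0.26], 'orientation': [-0.0006, 0.9305, 0.3663, -0.0006], 'ft_force': [0.0909, -0.3846, 0.1804], 'joint_positions': [0.0389, 0.2673, -0.7832, 1.8074, 0.2038, 1.151, -1.631]}
[[421. 170.]
 [379. 170.]
 [423. 224.]
 [377. 224.]
 [377. 282.]
 [421. 282.]]
```

View pics/w1.png

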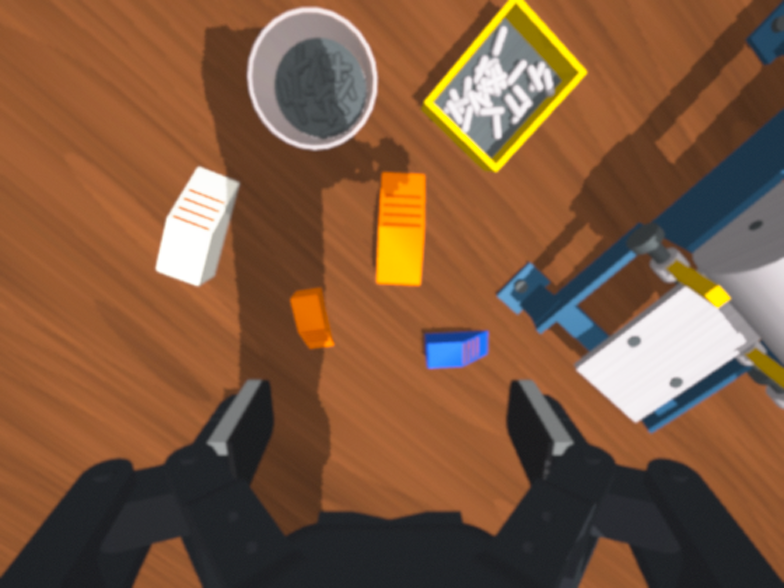

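The wrist view shows the large orange chock, thin edge at (381..425,172) and block back edge at (376..422,285). That is within 3 px of the prediction, and the plate's low corners are at (577,367) and (637,422).

```bash
python3 - <<'E'
from fit import *
w=np.load('pics/w1.npz');c=(w['K'],w['d'],w['r'],w['t'])
px=lambda L:(np.array(L,float)+.5)/1.4-.5
def fw(P,uv,p0):
    f=lambda p:(proj('wrist',W(p,P),c)-px(uv)).ravel(); r=least_squares(f,p0);return r.x.round(4),r.fun.round(1)
print(fw(np.array([(49,-20,0),(49,20,0),(-49,20,38),(-49,-20,38)])/1000.,[(425,173),(381,172),(376,284),(422,285)],[.46,.26,.74]))
print((proj('wrist',W([.5935,.0349,.0377],[rp(-.11,.042,0),rp(-.11,-.042,0)]),c)*1.4).round())
print('eef px',proj('wrist',[ctrl.get_obs()['eef_pos']],c)*1.4)
E
```

```text
(array([0.4616, 0.2595, 0.7137]), array([-0.6,  0.3,  0.4, -0.2,  1. , -0.3, -0.8,  0.1]))
[[575. 369.]
 [634. 422.]]
eef px [[387.16987392 383.50460892]]
```

Call:
play_rows:
  rotation:
    - [0,0,-0.008]
    - [0,0,-0.008]
    - [0,0,-0.008]
    - [0,0,-0.008]
    - [0,0,-0.008]
    - [0,0,-0.008]
    - [0,0,-0.008]
    - [0,0,-0.008]
    - [0,0,-0.008]
    - [0,0,-0.008]
    - [0,0,-0.008]
    - [0,0,-0.008]
    - [0,0,-0.008]
    - [0,0,-0.008]
    - [0,0,-0.008]
    - [0,0,-0.008]
    - [0,0,-0.008]
  delta_pos:
    - [0.021,-0.028,-0.1]
    - [0.021,-0.028,-0.25]
    - [0.021,-0.028,-0.4]
    - [0.021,-0.028,-0.55]
    - [0.021,-0.028,-0.65]
    - [0.021,-0.028,-0.72]
    - [0.021,-0.028,-0.78]
    - [0.021,-0.028,-0.82]
    - [0.021,-0.028,-0.845]
    - [0.021,-0.028,-0.845]
    - [0.021,-0.028,-0.845]
    - [0.021,-0.028,-0.845]
    - [0.021,-0.028,-0.845]
    - [0.021,-0.028,-0.845]
    - [0.021,-0.028,-0.845]
    - [0.021,-0.028,-0.845]
    - [0.021,-0.028,-0.845]
  fingers: [0.7,0.7,0.7,0.7,0.7,0.7,0.7,0.7,0.7,0.7,-1,-1,-1,-1,-1,-1,-1]

```text
time_s: 4.45
eef_pos: [0.443, 0.2433, 0.008]
orientation: [-0.001, 0.935, 0.355, 0.001]
ft_force: [-1.5, -0.1, 7.0]
grip_width: 0.0391
```

```bash
cat >> fit.py <<'E'
from scipy.spatial.transform import Rotation as Ro
RK=[.5935,.0349,.0377]
def goal(a,y,h,rk=RK,tilt=True):
    P=W(rk,[rp(a,y,h)])[0]; Rz=Ro.from_euler('z',rk[2]).as_matrix()
    X,N=(Rz@s,Rz@n) if tilt else (Rz@np.array([1.,0,0]),np.array([0,0,1.]))
    return P,np.c_[X,-np.cross(N,X),-N]
def delta(P,R):
    o=ctrl.get_obs(); q=o['orientation']; R0=Ro.from_quat([*q[1:],q[0]])
    return ((P-o['eef_pos'])/.3).round(4), ((Ro.from_matrix(R)*R0.inv()).as_rotvec()/np.pi).round(4)
E
python3 - <<'E'
from fit import *
print(delta(*goal(-.105,0,.058)), goal(-.105,0,.058)[0])
E
```

```text
(array([ 0.1283, -0.7089,  0.4495]), array([ 0.0164, -0.0417, -0.2184])) [0.48152943 0.03067671 0.14282237]
```

Call:
play_rows:
  rotation:
    - [0,0,0]
    - [0,0,0]
    - [0,0,0]
    - [0,0,0]
    - [0,0,0]
    - [0,0,0]
    - [0,0,0]
    - [0,0,0]
  delta_pos:
    - [0,0,0.1]
    - [0,0,0.2]
    - [0,0,0.35]
    - [0,0,0.5]
    - [0,0,0.65]
    - [0,0,0.7]
    - [0,0,0.7]
    - [0,0,0.7]
  fingers: [-1,-1,-1,-1,-1,-1,-1,-1]

```text
time_s: 5.25
eef_pos: [0.4427, 0.2427, 0.2174]
orientation: [-0.0, 0.935, 0.354, 0.0]
ft_force: [-0.2, 0.4, -1.9]
grip_width: 0.0389
```

```bash
python3 - <<'E'
from fit import *
print(ctrl.get_obs()['ft_force'],delta(*goal(-.105,0,.058)))
E
```

```text
[-0.1853273   0.4130721  -1.89849307] (array([ 0.1296, -0.7068, -0.2484]), array([ 0.0167, -0.0418, -0.2183]))
```

Call:
play_rows:
  rotation:
    - [0.0167,-0.0418,-0.2183]
    - [0.0167,-0.0418,-0.2183]
    - [0.0167,-0.0418,-0.2183]
    - [0.0167,-0.0418,-0.2183]
    - [0.0167,-0.0418,-0.2183]
    - [0.0167,-0.0418,-0.2183]
    - [0.0167,-0.0418,-0.2183]
    - [0.0167,-0.0418,-0.2183]
    - [0.0167,-0.0418,-0.2183]
    - [0.0167,-0.0418,-0.2183]
    - [0.0167,-0.0418,-0.2183]
  delta_pos:
    - [0.05,-0.1,0]
    - [0.08,-0.25,0]
    - [0.1,-0.4,0]
    - [0.13,-0.55,0]
    - [0.13,-0.65,0]
    - [0.13,-0.707,-0.05]
    - [0.13,-0.707,-0.12]
    - [0.13,-0.707,-0.2]
    - [0.13,-0.707,-0.248]
    - [0.13,-0.707,-0.248]
    - [0.13,-0.707,-0.248]
  fingers: [-1,-1,-1,-1,-1,-1,-1,-1,-1,-1,-1]

```text
time_s: 6.35
eef_pos: [0.4808, 0.0307, 0.142]
orientation: [-0.002, 0.997, 0.019, 0.068]
ft_force: [0.6, 1.1, -1.2]
grip_width: 0.0393
```

```bash
python3 - <<'E'
from fit import *
print(delta(*goal(-.105,0,.058)),ctrl.get_obs()['ft_force'].round(2))
K,d,r,t=cam('wrist');np.savez('pics/w2.npz',K=K,d=d,r=r,t=t);c=(K,d,r,t)
snap('wrist','w2',s=1.4)
print('plate',(proj('wrist',W(RK,[rp(-.11,.042,0),rp(-.11,-.042,0),rp(.0,.042,0),rp(0,-.042,0),rp(0,.05,.049),rp(0,.064,.049),rp(0,-.05,.049),rp(0,-.064,.049),rp(0,-.125,.101)]),c)*1.4).round().tolist())
print('chock',(proj('wrist',W(RK,[rp(-.03,.02,.05),rp(-.03,-.02,.05),rp(-.075,.02,.088),rp(-.075,-.02,.088)]),c)*1.4).round().tolist())
E
```

```text
(array([ 0.0023, -0.0002,  0.0029]), array([-0.0001, -0.0009, -0.0002])) [ 0.55  1.08 -1.19]
plate [[309.0, 336.0], [468.0, 336.0], [294.0, 108.0], [483.0, 108.0], [238.0, 91.0], [197.0, 92.0], [538.0, 91.0], [580.0, 92.0], [933.0, 69.0]]
chock [[331.0, 183.0], [445.0, 183.0], [321.0, 346.0], [455.0, 347.0]]
```

View pics/w2.png

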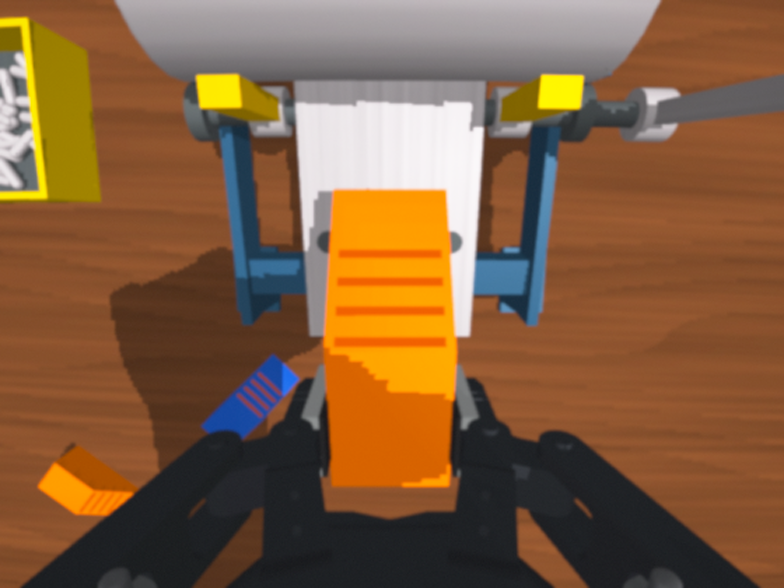

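The wrist view matches the rack fit: plate corners at (309,336) and (470,336), stop fingers at row 91. The chock is square, with its toe edge at row 189, so the toe is about 2 mm farther back than assumed (toe = TCP + 73 mm).

```bash
python3 - <<'E'
from fit import *
for g in[(-.09,0,.03),(-.08,0,.012),(-.08,0,.008),(-.055,0,.008)]: print(g,delta(*goal(*g)))
E
```

```text
(-0.09, 0, 0.03) (array([ 0.0626,  0.0019, -0.0852]), array([-0.0001, -0.0003, -0.0001]))
(-0.08, 0, 0.012) (array([ 0.104 ,  0.0035, -0.14  ]), array([-0.0001, -0.0003, -0.0001]))
(-0.08, 0, 0.008) (array([ 0.1058,  0.0036, -0.1532]), array([-0.0001, -0.0003, -0.0001]))
(-0.055, 0, 0.008) (array([ 0.1883,  0.0067, -0.1416]), array([-0.0001, -0.0003, -0.0001]))
```

Call:
play_rows:
  rotation:
    - [0,0,0]
    - [0,0,0]
    - [0,0,0]
    - [0,0,0]
    - [0,0,0]
    - [0,0,0]
    - [0,0,0]
    - [0,0,0]
    - [0,0,0]
    - [0,0,0]
  delta_pos:
    - [0.03,0.001,-0.04]
    - [0.063,0.002,-0.085]
    - [0.08,0.003,-0.11]
    - [0.104,0.003,-0.13]
    - [0.104,0.003,-0.14]
    - [0.105,0.003,-0.145]
    - [0.105,0.003,-0.15]
    - [0.106,0.003,-0.153]
    - [0.106,0.003,-0.153]
    - [0.106,0.003,-0.153]
  fingers: [-1,-1,-1,-1,-1,-1,-1,-1,-1,-1]

```text
time_s: 7.4
eef_pos: [0.5133, 0.0317, 0.0971]
orientation: [-0.001, 0.997, 0.019, 0.069]
ft_force: [-0.4, 0.3, -2.7]
grip_width: 0.0393
```

```bash
python3 - <<'E'
from fit import *
print(ctrl.get_obs()['ft_force'])
for g in[(-.08,0,.008),(-.055,0,.008),(-.048,0,.008)]: print(g,delta(*goal(*g)))
E
```

```text
[-0.36053347  0.25613325 -2.69387361]
(-0.08, 0, 0.008) (array([-0.0004,  0.0007, -0.001 ]), array([-0.0001, -0.0002, -0.0001]))
(-0.055, 0, 0.008) (array([0.0821, 0.0038, 0.0106]), array([-0.0001, -0.0002, -0.0001]))
(-0.048, 0, 0.008) (array([0.1052, 0.0047, 0.0139]), array([-0.0001, -0.0002, -0.0001]))
```

Call:
play_rows:
  rotation:
    - [0,0,0]
    - [0,0,0]
    - [0,0,0]
  delta_pos:
    - [0,0,-0.005]
    - [0,0,-0.005]
    - [0,0,-0.005]
  fingers: [-1,-1,-1]

```text
time_s: 7.7
eef_pos: [0.5134, 0.0317, 0.0969]
orientation: [-0.001, 0.997, 0.019, 0.07]
ft_force: [-6.8, -1.5, 14.0]
grip_width: 0.039
```

Call:
play_rows:
  rotation:
    - [0,0,0]
    - [0,0,0]
    - [0,0,0]
  delta_pos:
    - [0,0,-0.004]
    - [0,0,-0.004]
    - [0,0,-0.004]
  fingers: [-1,-1,-1]

```text
time_s: 8.0
eef_pos: [0.5134, 0.0317, 0.0968]
orientation: [-0.001, 0.997, 0.019, 0.07]
ft_force: [-7.8, -0.5, 13.8]
grip_width: 0.0391
```

Call:
play_rows:
  rotation:
    - [0,0,0]
    - [0,0,0]
    - [0,0,0]
    - [0,0,0]
    - [0,0,0]
    - [0,0,0]
    - [0,0,0]
    - [0,0,0]
  delta_pos:
    - [0,0,0.003]
    - [0.02,0.001,0.005]
    - [0.04,0.0015,0.008]
    - [0.06,0.002,0.0105]
    - [0.08,0.003,0.0135]
    - [0.092,0.0035,0.015]
    - [0.092,0.0035,0.015]
    - [0.092,0.0035,0.015]
  fingers: [-1,-1,-1,-1,-1,-1,-1,-1]

```text
time_s: 8.8
eef_pos: [0.5408, 0.0327, 0.1011]
orientation: [-0.001, 0.997, 0.019, 0.07]
ft_force: [0.7, 0.3, -2.2]
grip_width: 0.0393
```

```bash
cat >> fit.py <<'E'
def st(rk=RK):
    o=ctrl.get_obs(); Rz=Ro.from_euler('z',rk[2]).as_matrix(); v=Rz.T@(o['eef_pos']-[rk[0],rk[1],0])-[0,0,.1]; F=Rz.T@o['ft_force']
    print('t',o['time_s'],'s,y,h mm',(1000*np.array([v@s,v[1],v@n])).round(1),'F s,y,n',np.round([F@s,F[1],F@n],1),'M',o['ft_torque'].round(2),'w',o['grip_width'])
E
python3 -c "from fit import *;st()"
```

```text
t 8.8 s,y,h mm [-52.1  -0.2   8.5] F s,y,n [ 0.4  0.3 -2.3] M [ 0.01  0.24 -0.01] w 0.03934177686488958
```

Call:
play_rows:
  rotation:
    - [0,0,0]
    - [0,0,0]
    - [0,0,0]
    - [0,0,0]
    - [0,0,0]
  delta_pos:
    - [0.005,0,0]
    - [0.01,0.0005,0.0002]
    - [0.015,0.0008,0.0002]
    - [0.02,0.001,0.0003]
    - [0.02,0.001,0.0003]
  fingers: [-1,-1,-1,-1,-1]

```text
time_s: 9.3
eef_pos: [0.5436, 0.0327, 0.1012]
orientation: [0.0, 0.998, 0.019, 0.067]
ft_force: [-14.3, -1.3, 13.2]
grip_width: 0.039
```

```bash
python3 -c "from fit import *;st()"
```

```text
t 9.3 s,y,h mm [-49.3  -0.3   8.1] F s,y,n [-12.3  -0.7  15.1] M [-0.02  2.34  0.09] w 0.038997616682768445
```

Call:
play_rows:
  rotation:
    - [0,0,0]
    - [0,0,0]
    - [0,0,0]
  delta_pos:
    - [0.0035,0.0001,0.0005]
    - [0.0035,0.0001,0.0005]
    - [0.0035,0.0001,0.0005]
  fingers: [-1,-1,-1]

```text
time_s: 9.6
eef_pos: [0.5444, 0.0328, 0.1014]
orientation: [0.0, 0.998, 0.019, 0.067]
ft_force: [-4.6, 0.1, 4.5]
grip_width: 0.0388
```

```bash
python3 -c "from fit import *;st()"
```

```text
t 9.6 s,y,h mm [-48.5  -0.3   8.3] F s,y,n [-4.   0.3  5.1] M [0.06 0.82 0.04] w 0.03878514487768093
```

Call:
play_rows:
  rotation:
    - [0,0,0]
    - [0,0,0]
    - [0,0,0]
    - [0,0,0]
  delta_pos:
    - [0,0,0.0015]
    - [0.004,0,0.0025]
    - [0.007,0.0002,0.003]
    - [0.007,0.0002,0.003]
  fingers: [-1,-1,-1,-1]

```text
time_s: 10.0
eef_pos: [0.5469, 0.0328, 0.1023]
orientation: [0.0, 0.998, 0.019, 0.067]
ft_force: [-0.2, -0.1, -2.5]
grip_width: 0.0387
```

```bash
python3 -c "
from fit import *;st();print(delta(*goal(-.045,0,.0080)))"
```

```text
t 10.0 s,y,h mm [-45.9  -0.3   8.7] F s,y,n [-0.5 -0.  -2.4] M [-0.01  0.23 -0.01] w 0.03868867613858891
(array([ 0.0032,  0.0012, -0.002 ]), array([ 0.0011, -0.0015, -0.0001]))
```

Call:
play_rows:
  rotation:
    - [0.001,-0.0015,0]
    - [0.001,-0.0015,0]
    - [0.001,-0.0015,0]
  delta_pos:
    - [0,0.001,-0.001]
    - [0,0.001,-0.0015]
    - [0,0.001,-0.0015]
  fingers: [-1,-1,-1]

```text
time_s: 10.3
eef_pos: [0.5469, 0.0331, 0.1018]
orientation: [-0.001, 0.997, 0.019, 0.07]
ft_force: [-1.2, 0.1, -1.9]
grip_width: 0.0389
```

```bash
python3 -c "
from fit import *;st();print(delta(*goal(-.045,0,.0080)))"
```

```text
t 10.3 s,y,h mm [-46.   -0.1   8.2] F s,y,n [-1.5  0.2 -1.7] M [-0.03  0.21 -0.  ] w 0.038920351207337965
(array([ 0.0033,  0.0004, -0.0003]), array([ 0.0001, -0.    , -0.0001]))
```

Call:
play_rows:
  rotation:
    - [0,0,0]
    - [0,0,0]
    - [0,0,0]
  delta_pos:
    - [0.0035,0,0.0005]
    - [0.005,0.0001,0.0007]
    - [0.005,0.0001,0.0007]
  fingers: [-1,-1,-1]

```text
time_s: 10.6
eef_pos: [0.5485, 0.0331, 0.102]
orientation: [-0.001, 0.997, 0.019, 0.07]
ft_force: [0.7, 0.1, -2.2]
grip_width: 0.0394
```

```bash
python3 -c "
from fit import *;st();print(delta(*goal(-.045,0,.0080)))"
```

```text
t 10.6 s,y,h mm [-44.3  -0.1   8.3] F s,y,n [ 0.4  0.1 -2.3] M [-0.01  0.2  -0.01] w 0.039381534507694445
(array([-0.0021,  0.0002, -0.0012]), array([ 0.0001,  0.    , -0.0001]))
```

Call:
play_rows:
  rotation:
    - [0,0,0]
    - [0,0,0]
    - [0,0,0]
  delta_pos:
    - [0.002,0,-0.0008]
    - [0.004,0,-0.0008]
    - [0.004,0,-0.0008]
  fingers: [-1,-1,-1]

```text
time_s: 10.9
eef_pos: [0.5486, 0.0331, 0.1019]
orientation: [-0.001, 0.997, 0.019, 0.069]
ft_force: [-7.9, -0.1, 5.9]
grip_width: 0.039
```

```bash
python3 -c "
from fit import *;st()"
```

```text
t 10.9 s,y,h mm [-44.2  -0.1   8.1] F s,y,n [-7.   0.2  6.9] M [0.08 1.13 0.03] w 0.03895733757952514
```

Call:
play_rows:
  rotation:
    - [0,0,0]
    - [0,0,0]
    - [0,0,0]
  delta_pos:
    - [0.002,0,0.0002]
    - [0.004,0,0.0004]
    - [0.004,0,0.0004]
  fingers: [-1,-1,-1]

```text
time_s: 11.2
eef_pos: [0.549, 0.0331, 0.1019]
orientation: [-0.001, 0.997, 0.019, 0.068]
ft_force: [-5.9, -1.3, 4.5]
grip_width: 0.0394
```

```bash
python3 -c "
from fit import *;st()"
```

```text
t 11.2 s,y,h mm [-43.8  -0.1   8.1] F s,y,n [-5.2 -1.1  5.3] M [0.06 1.14 0.06] w 0.03937236492241981
```

Call:
play_rows:
  rotation:
    - [0,0,0]
    - [0,0,0]
    - [0,0,0]
  delta_pos:
    - [0.003,0,0.0012]
    - [0.006,0.0002,0.0018]
    - [0.006,0.0002,0.0018]
  fingers: [-1,-1,-1]

```text
time_s: 11.5
eef_pos: [0.549, 0.0331, 0.1021]
orientation: [-0.0, 0.998, 0.019, 0.066]
ft_force: [-10.2, -0.3, 6.1]
grip_width: 0.039
```

```bash
python3 -c "
from fit import *;st()"
```

```text
t 11.5 s,y,h mm [-43.8  -0.2   8.3] F s,y,n [-9.2  0.   7.5] M [0.05 1.63 0.02] w 0.03903839578572963
```

Call:
play_rows:
  rotation:
    - [0,-0.001,0]
    - [0,-0.002,0]
    - [0,-0.002,0]
    - [0,-0.002,0]
  delta_pos:
    - [0.005,0.0002,0.0015]
    - [0.009,0.0004,0.0025]
    - [0.011,0.0005,0.003]
    - [0.011,0.0005,0.003]
  fingers: [-1,-1,-1,-1]

```text
time_s: 11.9
eef_pos: [0.5491, 0.0331, 0.1021]
orientation: [0.0, 0.998, 0.019, 0.066]
ft_force: [-15.1, -1.1, 7.3]
grip_width: 0.0394
```

```bash
python3 -c "
from fit import *;st()"
```

```text
t 11.9 s,y,h mm [-43.8  -0.2   8.3] F s,y,n [-14.   -0.6   9.3] M [0.15 2.45 0.01] w 0.039406830529966824
```

Call:
play_rows:
  rotation:
    - [0,-0.002,0]
    - [0,-0.002,0]
    - [0,-0.002,0]
    - [0,-0.002,0]
  delta_pos:
    - [0.012,0.0004,0.003]
    - [0.014,0.0005,0.004]
    - [0.0155,0.0006,0.0045]
    - [0.0155,0.0006,0.0045]
  fingers: [-1,-1,-1,-1]

```text
time_s: 12.3
eef_pos: [0.5491, 0.033, 0.1022]
orientation: [0.001, 0.998, 0.019, 0.065]
ft_force: [-18.7, 0.2, 10.3]
grip_width: 0.039
```

```bash
python3 -c "
from fit import *;st()"
```

```text
t 12.3 s,y,h mm [-43.7  -0.2   8.3] F s,y,n [-17.1   0.9  12.8] M [0.27 3.31 0.02] w 0.03896703740840558
```

Call:
play_rows:
  rotation:
    - [0,-0.003,0]
    - [0,-0.005,0]
    - [0,-0.006,0]
    - [0,-0.006,0]
  delta_pos:
    - [0.0155,0.0006,0.0045]
    - [0.0155,0.0006,0.0045]
    - [0.0155,0.0006,0.0045]
    - [0.0155,0.0006,0.0045]
  fingers: [-1,-1,-1,-1]

```text
time_s: 12.7
eef_pos: [0.5492, 0.0331, 0.102]
orientation: [0.002, 0.997, 0.019, 0.07]
ft_force: [-16.3, -0.3, 7.8]
grip_width: 0.039
```

```bash
python3 -c "
from fit import *;st();print(delta(*goal(-.045,0,.0080)))"
```

```text
t 12.7 s,y,h mm [-43.6  -0.1   8.2] F s,y,n [-15.1   0.3  10. ] M [ 0.58  3.32 -0.03] w 0.03901100016521776
(array([-0.0044,  0.0003, -0.0012]), array([ 0.0023,  0.0004, -0.0003]))
```

Call:
play_rows:
  rotation:
    - [0.003,-0.005,0]
    - [0.003,-0.005,0]
    - [0.003,-0.005,0]
    - [0.003,-0.005,0]
  delta_pos:
    - [0.0165,0.0005,0.006]
    - [0.018,0.0005,0.007]
    - [0.019,0.0005,0.008]
    - [0.019,0.0005,0.008]
  fingers: [-1,-1,-1,-1]

```text
time_s: 13.1
eef_pos: [0.5494, 0.033, 0.102]
orientation: [-0.002, 0.997, 0.019, 0.073]
ft_force: [-16.7, 0.8, 2.3]
grip_width: 0.039
```

```bash
python3 -c "
from fit import *;st();print(delta(*goal(-.045,0,.0080)))"
```

```text
t 13.1 s,y,h mm [-43.4  -0.2   8.1] F s,y,n [-16.1   1.4   4.6] M [0.24 3.61 0.11] w 0.038955154071089175
(array([-0.0051,  0.0005, -0.001 ]), array([-0.0001,  0.002 , -0.0003]))
```

Call:
play_rows:
  rotation:
    - [0,-0.003,0]
    - [0,-0.003,0]
    - [0,-0.003,0]
    - [0,-0.003,0]
  delta_pos:
    - [0.02,0.0005,0.008]
    - [0.021,0.0005,0.009]
    - [0.022,0.0005,0.0095]
    - [0.022,0.0005,0.0095]
  fingers: [-1,-1,-1,-1]

```text
time_s: 13.5
eef_pos: [0.5493, 0.033, 0.102]
orientation: [-0.001, 0.997, 0.02, 0.071]
ft_force: [-19.7, 0.4, 5.0]
grip_width: 0.0391
```

```bash
python3 -c "
from fit import *;st();print(delta(*goal(-.045,0,.0080)))"
```

```text
t 13.5 s,y,h mm [-43.5  -0.2   8.1] F s,y,n [-18.7   1.2   7.7] M [0.49 4.11 0.06] w 0.03909205091326923
(array([-0.0049,  0.0006, -0.0011]), array([ 0.0005,  0.0008, -0.0004]))
```

Call:
play_rows:
  rotation:
    - [0,-0.003,0]
    - [0,-0.003,0]
    - [0,-0.003,0]
    - [0,-0.003,0]
    - [0,0,0]
    - [0,0,0]
  delta_pos:
    - [0.022,0.0005,0.0095]
    - [0.022,0.0005,0.0095]
    - [0.02,0.0005,0.01]
    - [0.015,0.0005,0.01]
    - [0.01,0.0005,0.015]
    - [0,0,0.02]
  fingers: [0.3,0.3,0.3,0.3,0.3,0.3]

```text
time_s: 14.1
eef_pos: [0.5497, 0.033, 0.1082]
orientation: [-0.001, 0.997, 0.02, 0.071]
ft_force: [0.3, 0.1, -0.8]
grip_width: 0.0555
```

```bash
python3 -c "
from fit import *;st()
K,d,r,t=cam('wrist');c=(K,d,r,t)
print('toe30',(proj('wrist',W(RK,[rp(.03,.02,0),rp(.03,-.02,0),rp(-.015,.02,.038),rp(-.015,-.02,.038),rp(-.068,.02,.038),rp(-.068,-.02,.038)]),c)*1.4).round().tolist())
snap('wrist','w3',s=1.4)
"
```

```text
t 14.1 s,y,h mm [-42.3  -0.2  14.3] F s,y,n [ 0.2  0.1 -0.8] M [-0.02  0.18 -0.03] w 0.055517965788854845
toe30 [[334.0, 192.0], [442.0, 192.0], [324.0, 347.0], [451.0, 347.0], [332.0, 481.0], [443.0, 481.0]]
```

View pics/w3.png

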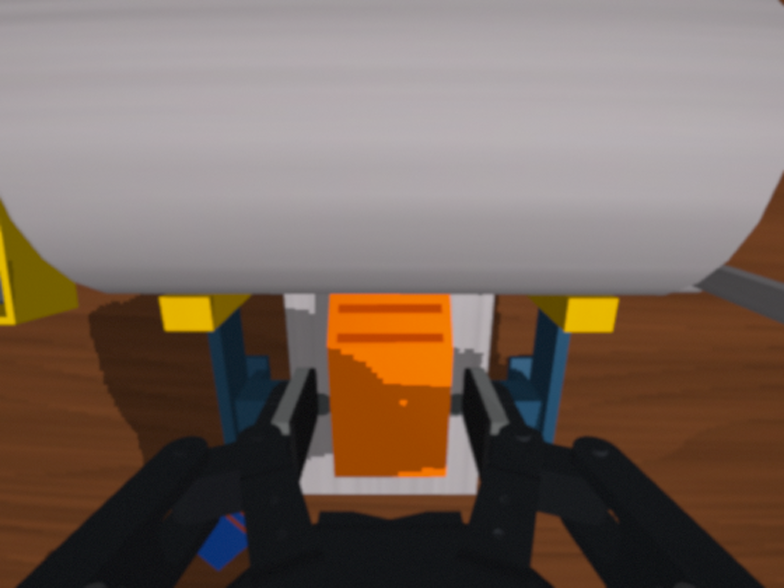

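The chock is released, square on the plate, toe under the bar, with the ridge line near row 347 as predicted. The tool was also pressing down about 8 N during the push, so some of it went into plate friction. I'll firm it up with a clean push of 18–19 N on its back face, fingers shut.

```bash
python3 -c "
from fit import *
for g in[(-.045,0,.075),(-.1,0,.075),(-.1,0,.012),(-.085,0,.012)]: print(g,delta(*goal(*g)))"
```

```text
(-0.045, 0, 0.075) (array([-0.0351, -0.0006,  0.1989]), array([ 0.0005,  0.0008, -0.0004]))
(-0.1, 0, 0.075) (array([-0.2166, -0.0074,  0.1733]), array([ 0.0005,  0.0008, -0.0004]))
(-0.1, 0, 0.012) (array([-0.1874, -0.0063, -0.0346]), array([ 0.0005,  0.0008, -0.0004]))
(-0.085, 0, 0.012) (array([-0.1379, -0.0044, -0.0277]), array([ 0.0005,  0.0008, -0.0004]))
```

Call:
play_rows:
  rotation:
    - [0,0,0]
    - [0,0,0]
    - [0,0,0]
    - [0,0,0]
    - [0,0,0]
    - [0,0,0]
    - [0,0,0]
    - [0,0,0]
    - [0,0,0]
    - [0,0,0]
    - [0,0,0]
    - [0,0,0]
    - [0,0,0]
    - [0,0,0]
    - [0,0,0]
  delta_pos:
    - [-0.008,0,0.05]
    - [-0.02,0,0.12]
    - [-0.035,0,0.199]
    - [-0.1,-0.003,0.19]
    - [-0.18,-0.006,0.175]
    - [-0.217,-0.007,0.173]
    - [-0.217,-0.007,0.173]
    - [-0.217,-0.007,0.173]
    - [-0.217,-0.007,0.173]
    - [-0.205,-0.007,0.1]
    - [-0.195,-0.006,0.02]
    - [-0.187,-0.006,-0.02]
    - [-0.187,-0.006,-0.034]
    - [-0.187,-0.006,-0.034]
    - [-0.187,-0.006,-0.034]
  fingers: [0.3,0.3,0.3,0.3,-1,-1,-1,-1,-1,-1,-1,-1,-1,-1,-1]

```text
time_s: 15.65
eef_pos: [0.4935, 0.0315, 0.0988]
orientation: [-0.001, 0.997, 0.02, 0.071]
ft_force: [0.1, 0.9, 1.4]
grip_width: -0.0002
```

```bash
python3 -c "
from fit import *;st();print(delta(*goal(-.08,0,.012)))"
```

```text
t 15.65 s,y,h mm [-99.3   0.3  12.7] F s,y,n [0.3 0.9 1.3] M [-0.06  0.14  0.  ] w -0.0002062692541559068
(array([0.064 , 0.0013, 0.0066]), array([ 0.0005,  0.0011, -0.0005]))
```

Call:
play_rows:
  rotation:
    - [0,0,0]
    - [0,0,0]
    - [0,0,0]
    - [0,0,0]
    - [0,0,0]
    - [0,0,0]
  delta_pos:
    - [0.02,0,0.003]
    - [0.035,0.001,0.005]
    - [0.045,0.001,0.006]
    - [0.052,0.001,0.007]
    - [0.058,0.001,0.008]
    - [0.06,0.001,0.008]
  fingers: [-1,-1,-1,-1,-1,-1]

```text
time_s: 16.25
eef_pos: [0.5116, 0.0317, 0.1012]
orientation: [-0.001, 0.997, 0.02, 0.071]
ft_force: [0.6, -0.2, -0.0]
grip_width: 0.0
```

```bash
python3 -c "
from fit import *;st()"
```

```text
t 16.25 s,y,h mm [-81.   -0.1  12.6] F s,y,n [ 0.6 -0.2 -0.1] M [-0.    0.17 -0.01] w 4.697401617866035e-05
```

Call:
play_rows:
  rotation:
    - [0,0,0]
    - [0,0,0]
    - [0,0,0]
    - [0,0,0]
  delta_pos:
    - [0.003,0,0.0004]
    - [0.006,0,0.0008]
    - [0.01,0.0003,0.0014]
    - [0.01,0.0003,0.0014]
  fingers: [-1,-1,-1,-1]

```text
time_s: 16.65
eef_pos: [0.5133, 0.0317, 0.1012]
orientation: [-0.0, 0.997, 0.02, 0.07]
ft_force: [-4.9, -0.1, 2.2]
grip_width: -0.0
```

```bash
python3 -c "
from fit import *;st()"
```

```text
t 16.65 s,y,h mm [-79.3  -0.2  12.4] F s,y,n [-4.5  0.1  2.9] M [-0.04  1.05 -0.03] w -1.6329086984080565e-05
```

Call:
play_rows:
  rotation:
    - [0,-0.001,0]
    - [0,-0.002,0]
    - [0,-0.003,0]
    - [0,-0.004,0]
    - [0,-0.004,0]
  delta_pos:
    - [0.007,0.0002,0.002]
    - [0.01,0.0003,0.003]
    - [0.013,0.0004,0.004]
    - [0.016,0.0005,0.005]
    - [0.016,0.0005,0.005]
  fingers: [-1,-1,-1,-1,-1]

```text
time_s: 17.15
eef_pos: [0.5134, 0.0316, 0.1012]
orientation: [0.001, 0.997, 0.02, 0.072]
ft_force: [-15.1, 0.8, 8.3]
grip_width: 0.0003
```

```bash
python3 -c "
from fit import *;st()"
```

```text
t 17.15 s,y,h mm [-79.2  -0.3  12.3] F s,y,n [-13.7   1.4  10.3] M [0.2  2.99 0.08] w 0.0002803675727955159
```

Call:
play_rows:
  rotation:
    - [0,-0.003,0]
    - [0,-0.002,0]
    - [0,-0.002,0]
    - [0,-0.002,0]
    - [0,-0.002,0]
  delta_pos:
    - [0.017,0.0005,0.008]
    - [0.018,0.0005,0.01]
    - [0.019,0.0005,0.012]
    - [0.02,0.0005,0.013]
    - [0.02,0.0005,0.013]
  fingers: [-1,-1,-1,-1,-1]

```text
time_s: 17.65
eef_pos: [0.5135, 0.0314, 0.1023]
orientation: [0.002, 0.997, 0.02, 0.069]
ft_force: [-13.5, 2.2, -1.9]
grip_width: 0.0001
```

```bash
python3 -c "
from fit import *;st()"
```

```text
t 17.65 s,y,h mm [-79.   -0.5  13.4] F s,y,n [-13.5   2.8   0. ] M [0.26 3.08 0.09] w 9.799280936877937e-05
```

Call:
play_rows:
  rotation:
    - [0,-0.002,0]
    - [0,-0.002,0]
    - [0,-0.002,0]
    - [0,-0.002,0]
    - [0,-0.002,0]
  delta_pos:
    - [0.021,0.001,0.01]
    - [0.023,0.001,0.01]
    - [0.025,0.001,0.0105]
    - [0.027,0.001,0.011]
    - [0.027,0.001,0.011]
  fingers: [-1,-1,-1,-1,-1]

```text
time_s: 18.15
eef_pos: [0.5134, 0.0312, 0.1019]
orientation: [0.003, 0.998, 0.021, 0.064]
ft_force: [-20.5, 2.4, 1.7]
grip_width: 0.0002
```

```bash
python3 -c "
from fit import *;st()"
```

```text
t 18.15 s,y,h mm [-79.2  -0.7  13.1] F s,y,n [-19.9   3.2   4.5] M [0.37 4.26 0.04] w 0.00022116517683621012
```

Call:
play_rows:
  rotation:
    - [0,0,0]
    - [0,-0.002,0]
    - [0,-0.004,0]
    - [0,-0.004,0]
    - [0,-0.004,0]
    - [0,-0.004,0]
    - [0,-0.004,0]
    - [0,-0.004,0]
    - [0,-0.004,0]
    - [0,-0.004,0]
    - [0,-0.004,0]
    - [0,-0.004,0]
  delta_pos:
    - [0,0,0.002]
    - [-0.03,0,0]
    - [-0.06,0,0]
    - [-0.08,0,0.02]
    - [-0.08,0,0.15]
    - [-0.08,-0.1,0.3]
    - [-0.08,-0.2,0.45]
    - [0,-0.3,0.55]
    - [0.1,-0.4,0.55]
    - [0.2,-0.4,0.55]
    - [0.23,-0.4,0.55]
    - [0.23,-0.4,0.55]
  fingers: [-1,-1,-1,-1,0.3,0.3,0.3,0.3,0.3,0.3,0.3,0.3]

```text
time_s: 19.35
eef_pos: [0.5827, -0.0881, 0.267]
orientation: [0.002, 0.997, 0.021, 0.071]
ft_force: [-0.7, 0.2, -0.7]
grip_width: 0.0555
```

```bash
python3 - <<'E'
from fit import *
st()
P,R=goal(0,-.125,.101,tilt=False); print('knob',P)
for dz in (.06,-.017): print(delta(P+[0,0,dz],R))
K,d,r,t=cam('wrist');c=(K,d,r,t)
print('knob px',proj('wrist',[P],c)*1.4)
snap('wrist','w4',s=1.4)
im=cv2.imread('pics/w4_raw.png');hsv=cv2.cvtColor(im,cv2.COLOR_BGR2HSV)
m=((hsv[...,0]<5)|(hsv[...,0]>174))&(hsv[...,1]>190)&(hsv[...,2]>80)
n_,l,stt,ce=cv2.connectedComponentsWithStats(m.astype(np.uint8))
for i in range(1,n_):
    if stt[i,4]>60: print(stt[i],(ce[i]*1.4).round(1))
E
```

```text
t 19.35 s,y,h mm [   8.  -122.5  167.5] F s,y,n [-0.8  0.3 -0.6] M [ 0.09  0.12 -0.  ] w 0.0554936277267786
knob [ 0.58416489 -0.09054098  0.20001707]
(array([ 0.0048, -0.0082, -0.0232]), array([ 0.0007,  0.0452, -0.0014]))
(array([ 0.0048, -0.0082, -0.2799]), array([ 0.0007,  0.0452, -0.0014]))
knob px [[392.23715116 335.98583359]]
[ 520  162   40   58 1118] [760.1 264.8]
[265 225  32  32 793] [393.  336.5]
```

The knob is detected in the wrist camera at (393,336.5), predicted (392,336), so the position is confirmed. I descend and grip it.

Call:
play_rows:
  rotation:
    - [0,0.03,0]
    - [0,0.045,-0.001]
    - [0,0.045,-0.001]
    - [0,0.045,-0.001]
    - [0,0.045,-0.001]
    - [0,0.045,-0.001]
    - [0,0.045,-0.001]
    - [0,0.045,-0.001]
    - [0,0.045,-0.001]
    - [0,0.045,-0.001]
    - [0,0.045,-0.001]
    - [0,0.045,-0.001]
    - [0,0.045,-0.001]
  delta_pos:
    - [0.005,-0.008,0]
    - [0.005,-0.008,-0.02]
    - [0.005,-0.008,-0.08]
    - [0.005,-0.008,-0.15]
    - [0.005,-0.008,-0.21]
    - [0.005,-0.008,-0.26]
    - [0.005,-0.008,-0.28]
    - [0.005,-0.008,-0.28]
    - [0.005,-0.008,-0.28]
    - [0.005,-0.008,-0.28]
    - [0.005,-0.008,-0.28]
    - [0.005,-0.008,-0.28]
    - [0.005,-0.008,-0.28]
  fingers: [0.3,0.3,0.3,0.3,0.3,0.3,0.3,0.3,-1,-1,-1,-1,-1]

```text
time_s: 20.7
eef_pos: [0.5838, -0.0904, 0.1841]
orientation: [0.002, 1.0, 0.02, 0.001]
ft_force: [-2.5, -0.0, 6.7]
grip_width: 0.023
```

```bash
python3 - <<'E'
from fit import *
st()
o=ctrl.get_obs();P0=o['eef_pos'];a0=0
K=lambda th: W(RK,[rp(-.115*np.sin(th),-.125,-.014+.115*np.cos(th))])[0]
for th in np.linspace(0,1.55,16): print(round(th,3),((K(th)-K(0))/.3).round(3).tolist())
E
```

```text
t 20.7 s,y,h mm [  -2.6 -124.8   85.3] F s,y,n [-1.6  0.   7. ] M [-0.12  0.37 -0.01] w 0.0229894479335044
0.0 [0.0, 0.0, 0.0]
0.103 [-0.039, -0.001, -0.008]
0.207 [-0.077, -0.003, -0.019]
0.31 [-0.113, -0.004, -0.034]
0.413 [-0.148, -0.006, -0.053]
0.517 [-0.18, -0.007, -0.076]
0.62 [-0.21, -0.008, -0.102]
0.723 [-0.238, -0.009, -0.13]
0.827 [-0.262, -0.01, -0.162]
0.93 [-0.283, -0.011, -0.195]
1.033 [-0.3, -0.011, -0.231]
1.137 [-0.313, -0.012, -0.268]
1.24 [-0.323, -0.012, -0.307]
1.343 [-0.328, -0.012, -0.346]
1.447 [-0.33, -0.012, -0.386]
1.55 [-0.327, -0.012, -0.425]
```

Call:
play_rows:
  rotation:
    - [0,0,0]
    - [0,0,0]
    - [0,0,0]
    - [0,0,0]
    - [0,0,0]
    - [0,0,0]
    - [0,0,0]
    - [0,0,0]
  delta_pos:
    - [-0.02,-0.001,-0.003]
    - [-0.039,-0.001,-0.008]
    - [-0.058,-0.002,-0.013]
    - [-0.077,-0.003,-0.019]
    - [-0.095,-0.003,-0.026]
    - [-0.113,-0.004,-0.034]
    - [-0.148,-0.006,-0.053]
    - [-0.148,-0.006,-0.053]
  fingers: [-1,-1,-1,-1,-1,-1,-1,-1]

```text
time_s: 21.5
eef_pos: [0.5391, -0.092, 0.1701]
orientation: [0.002, 1.0, 0.019, 0.001]
ft_force: [-6.9, -0.0, 13.7]
grip_width: 0.0226
```

```bash
python3 - <<'E'
from fit import *
st()
K=lambda th: W(RK,[rp(-.115*np.sin(th),-.125,-.014+.115*np.cos(th))])[0]
P=ctrl.get_obs()['eef_pos']
G=np.array([.5838,-.0904,.1841])-K(0)
for th in (.517,.62,.723,.827,.93,1.033,1.137,1.24,1.343,1.447,1.5,1.53): print(th,((K(th)+G-P)/.3).round(3).tolist())
E
```

```text
t 21.5 s,y,h mm [ -48.8 -124.7   77.6] F s,y,n [-4.9  0.2 14.5] M [ 0.72  1.21 -0.79] w 0.02258916972741966
0.517 [-0.031, -0.002, -0.029]
0.62 [-0.061, -0.003, -0.055]
0.723 [-0.089, -0.004, -0.084]
0.827 [-0.113, -0.005, -0.115]
0.93 [-0.134, -0.005, -0.149]
1.033 [-0.151, -0.006, -0.184]
1.137 [-0.164, -0.007, -0.222]
1.24 [-0.174, -0.007, -0.26]
1.343 [-0.179, -0.007, -0.299]
1.447 [-0.181, -0.007, -0.339]
1.5 [-0.18, -0.007, -0.359]
1.53 [-0.179, -0.007, -0.371]
```

Call:
play_rows:
  rotation:
    - [0,0,0]
    - [0,0,0]
    - [0,0,0]
    - [0,0,0]
    - [0,0,0]
    - [0,0,0]
    - [0,0,0]
    - [0,0,0]
    - [0,0,0]
    - [0,0,0]
    - [0,0,0]
    - [0,0,0]
    - [0,0,0]
    - [0,0,0]
  delta_pos:
    - [-0.031,-0.002,-0.029]
    - [-0.061,-0.003,-0.055]
    - [-0.089,-0.004,-0.084]
    - [-0.113,-0.005,-0.115]
    - [-0.134,-0.005,-0.149]
    - [-0.151,-0.006,-0.184]
    - [-0.164,-0.007,-0.222]
    - [-0.174,-0.007,-0.26]
    - [-0.179,-0.007,-0.299]
    - [-0.181,-0.007,-0.339]
    - [-0.18,-0.007,-0.359]
    - [-0.179,-0.007,-0.371]
    - [-0.179,-0.007,-0.371]
    - [-0.179,-0.007,-0.371]
  fingers: [-1,-1,-1,-1,-1,-1,-1,-1,-1,-1,-1,-1,-1,-1]

```text
time_s: 22.9
eef_pos: [0.4857, -0.094, 0.059]
orientation: [0.002, 1.0, 0.019, 0.002]
ft_force: [0.2, 0.7, 0.6]
grip_width: 0.0001
```

```bash
python3 - <<'E'
from fit import *
st()
snap('side','d5',crop=(200,130,400,260),s=3.5)
K=lambda th: W(RK,[rp(-.115*np.sin(th),-.125,-.014+.115*np.cos(th))])
for th in (1.2,1.35,1.5): print(th,K(th).round(4),(proj('side',K(th))-[200,130])*3.5)
E
```

```text
t 22.9 s,y,h mm [-117.1 -124.7  -24.9] F s,y,n [0.3 0.7 0.5] M [-0.05  0.03 -0.  ] w 0.0001454594020953669
1.2 [[ 0.4883 -0.0942  0.1125]] [[307.70755158 361.96670251]]
1.35 [[ 0.4856 -0.0943  0.0955]] [[304.85386103 378.05436007]]
1.5 [[ 0.4855 -0.0943  0.0782]] [[304.76081356 392.52861128]]
```

View pics/d5.png

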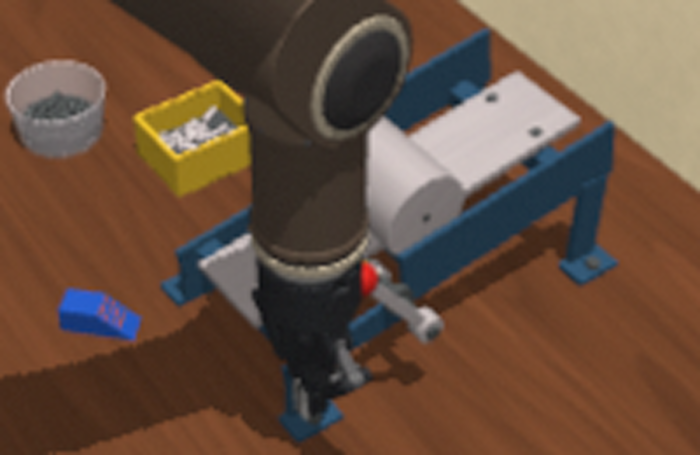

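The view shows the knob slipped out of the grip part-way: red ball at crop (368,278), fingers shut below and in front of it. The bar is still in place. I back off, then push the knob down with shut fingers.

Call:
play_rows:
  rotation:
    - [0,0,0]
    - [0,0,0]
    - [0,0,0]
    - [0,0,0]
    - [0,0,0]
    - [0,0,0]
    - [0,0,0]
    - [0,0,0]
    - [0,0,0]
    - [0,0,0]
  delta_pos:
    - [-0.1,0,0]
    - [-0.2,0,0]
    - [-0.25,0,0.05]
    - [-0.25,0,0.2]
    - [-0.25,0,0.35]
    - [-0.25,0,0.5]
    - [-0.25,0,0.6]
    - [-0.25,0,0.65]
    - [-0.25,0,0.65]
    - [-0.25,0,0.65]
  fingers: [-1,-1,-1,-1,-1,-1,-1,-1,-1,-1]

```text
time_s: 23.95
eef_pos: [0.4106, -0.0941, 0.254]
orientation: [0.002, 1.0, 0.019, 0.002]
ft_force: [0.1, 0.6, -0.9]
grip_width: -0.0001
```

```bash
python3 - <<'E'
from fit import *
st()
kn={n:np.array(camera(n)) for n in('side','scene','wrist')}
C={n:cam(n) for n in kn}
Kp=lambda th: W(RK,[rp(-.115*np.sin(th),-.125,-.014+.115*np.cos(th))])
for nm,im in kn.items():
    cv2.imwrite(f'pics/k6_{nm}_raw.png',im)
    hsv=cv2.cvtColor(im,cv2.COLOR_BGR2HSV)
    m=((hsv[...,0]<5)|(hsv[...,0]>174))&(hsv[...,1]>190)&(hsv[...,2]>80)
    n_,l,stt,ce=cv2.connectedComponentsWithStats(m.astype(np.uint8))
    for i in range(1,n_):
        if stt[i,4]>15:
            ths=np.linspace(0,1.55,156); e=[np.linalg.norm(proj(nm,Kp(t),C[nm])[0]-ce[i]) for t in ths]; j=int(np.argmin(e))
            print(nm,stt[i],ce[i].round(1),'theta',ths[j].round(2),'err',round(e[j],1))
E
```

```text
t 23.95 s,y,h mm [-164.3 -122.   178.7] F s,y,n [-0.   0.6 -0.9] M [-0.03 -0.04 -0.03] w -0.00013647081177099913
side [298 205  10  10  65] [302.4 209.5] theta 0.49 err 0.7
side [415 318  11  40 405] [420.1 338.2] theta 1.55 err 163.2
scene [177 164  16  21 149] [184.8 173.3] theta 0.0 err 62.0
scene [257 187   9   9  60] [261.3 191. ] theta 0.52 err 0.4
wrist [ 264   34   38   41 1248] [282.4  53.6] theta 0.49 err 0.5
```

Three cameras agree on a stop angle of 0.50. The first grip was about 6 mm too high on the ball (23 mm wide against 26), so I regrip it 8 mm deeper.

```bash
cat >> fit.py <<'E'
Kn=lambda th: W(RK,[rp(-.115*np.sin(th),-.125,-.014+.115*np.cos(th))])[0]
E
python3 - <<'E'
from fit import *
P=ctrl.get_obs()['eef_pos']
for dz in(.04,-.024): print(((Kn(.5)+[0,0,dz]-P)/.3).round(3))
print(delta(*goal(0,0,0,tilt=False))[1])
E
```

```text
[ 0.405  0.005 -0.115]
[ 0.405  0.005 -0.329]
[ 0.0008  0.0006 -0.0001]
```

Call:
play_rows:
  rotation:
    - [0,0,0]
    - [0,0,0]
    - [0,0,0]
    - [0,0,0]
    - [0,0,0]
    - [0,0,0]
    - [0,0,0]
    - [0,0,0]
    - [0,0,0]
    - [0,0,0]
    - [0,0,0]
    - [0,0,0]
    - [0,0,0]
    - [0,0,0]
    - [0,0,0]
    - [0,0,0]
    - [0,0,0]
  delta_pos:
    - [0.1,0,0]
    - [0.2,0.002,0]
    - [0.3,0.003,0]
    - [0.38,0.005,0]
    - [0.405,0.005,0]
    - [0.405,0.005,0]
    - [0.405,0.005,-0.08]
    - [0.405,0.005,-0.15]
    - [0.405,0.005,-0.22]
    - [0.405,0.005,-0.28]
    - [0.405,0.005,-0.329]
    - [0.405,0.005,-0.329]
    - [0.405,0.005,-0.329]
    - [0.405,0.005,-0.329]
    - [0.405,0.005,-0.329]
    - [0.405,0.005,-0.329]
    - [0.405,0.005,-0.329]
  fingers: [0.3,0.3,0.3,0.3,0.3,0.3,0.3,0.3,0.3,0.3,0.3,0.3,-1,-1,-1,-1,-1]

```text
time_s: 25.8
eef_pos: [0.5321, -0.0923, 0.1556]
orientation: [0.002, 1.0, 0.019, 0.002]
ft_force: [-2.2, 0.1, 6.2]
grip_width: 0.0233
```

```bash
python3 - <<'E'
from fit import *
st()
P=ctrl.get_obs()['eef_pos']
for th in (.6,.7,.8,.9,1.,1.1,1.2,1.3,1.4,1.5,1.53): print(th,((Kn(th)-Kn(.5))/.3).round(3).tolist())
E
```

```text
t 25.8 s,y,h mm [ -57.7 -124.8   64.2] F s,y,n [-1.3  0.2  6.5] M [0.21 0.48 0.  ] w 0.023270734110054037
0.6 [-0.03, -0.001, -0.024]
0.7 [-0.057, -0.002, -0.052]
0.8 [-0.081, -0.003, -0.081]
0.9 [-0.102, -0.004, -0.113]
1.0 [-0.119, -0.005, -0.147]
1.1 [-0.134, -0.005, -0.183]
1.2 [-0.144, -0.005, -0.22]
1.3 [-0.151, -0.006, -0.257]
1.4 [-0.154, -0.006, -0.296]
1.5 [-0.154, -0.006, -0.334]
1.53 [-0.153, -0.006, -0.345]
```

Call:
play_rows:
  rotation:
    - [0,0,0]
    - [0,0,0]
    - [0,0,0]
    - [0,0,0]
    - [0,0,0]
    - [0,0,0]
  delta_pos:
    - [-0.015,0,-0.012]
    - [-0.03,-0.001,-0.024]
    - [-0.044,-0.001,-0.038]
    - [-0.057,-0.002,-0.052]
    - [-0.07,-0.002,-0.066]
    - [-0.081,-0.003,-0.081]
  fingers: [-1,-1,-1,-1,-1,-1]

```text
time_s: 26.4
eef_pos: [0.5097, -0.0931, 0.133]
orientation: [0.002, 1.0, 0.019, 0.004]
ft_force: [-0.2, 1.3, 8.6]
grip_width: 0.0233
```

```bash
python3 - <<'E'
from fit import *
st()
P=ctrl.get_obs()['eef_pos'];im=np.array(camera('side'));c=cam('side')
hsv=cv2.cvtColor(im,cv2.COLOR_BGR2HSV)
m=((hsv[...,0]<5)|(hsv[...,0]>174))&(hsv[...,1]>190)&(hsv[...,2]>80)
n_,l,stt,ce=cv2.connectedComponentsWithStats(m.astype(np.uint8))
for i in range(1,n_):
    if stt[i,4]>5: print(stt[i],ce[i])
for th in(.5,.6,.7,.8): print(th,proj('side',[Kn(th)],c).round(1), ((Kn(th)-[0,0,.024]-P)*1000).round(1))
E
```

```text
t 26.4 s,y,h mm [ -83.1 -124.8   45. ] F s,y,n [1.1 1.3 8.5] M [ 0.15 -0.16 -0.11] w 0.023289074094764044
[291 215   5   8  24] [293.08333333 218.5       ]
[415 318  11  40 403] [420.14143921 338.12655087]
0.5 [[301.5 209.4]] [21.9  0.6 21.4]
0.6 [[298.7 212.8]] [13.   0.3 14.1]
0.7 [[296.2 216.3]] [ 4.9 -0.   5.9]
0.8 [[293.9 219.8]] [-2.3 -0.3 -3. ]
```

Call:
play_rows:
  rotation:
    - [0,0,0]
    - [0,0,0]
    - [0,0,0]
    - [0,0,0]
    - [0,0,0]
    - [0,0,0]
    - [0,0,0]
  delta_pos:
    - [-0.008,-0.001,-0.01]
    - [-0.02,-0.001,-0.025]
    - [-0.029,-0.002,-0.042]
    - [-0.038,-0.002,-0.059]
    - [-0.046,-0.003,-0.076]
    - [-0.054,-0.003,-0.094]
    - [-0.061,-0.003,-0.112]
  fingers: [-1,-1,-1,-1,-1,-1,-1]

```text
time_s: 27.15
eef_pos: [0.4929, -0.0937, 0.0999]
orientation: [0.002, 1.0, 0.019, 0.006]
ft_force: [2.7, 1.0, 5.2]
grip_width: 0.0233
```

```bash
python3 - <<'E'
from fit import *
st()
P=ctrl.get_obs()['eef_pos']
for th in(1.,1.1,1.2,1.3,1.4,1.5,1.55): print(th, ((Kn(th)-[0,0,.024]-P)/.3).round(3))
E
```

```text
t 27.15 s,y,h mm [-104.4 -124.7   14.6] F s,y,n [3.4 0.9 4.8] M [ 0.12 -0.77  0.08] w 0.023276152958960204
1.0 [ 0.01  -0.001  0.034]
1.1 [-0.005 -0.001 -0.001]
1.2 [-0.015 -0.001 -0.038]
1.3 [-0.022 -0.002 -0.076]
1.4 [-0.025 -0.002 -0.114]
1.5 [-0.025 -0.002 -0.152]
1.55 [-0.023 -0.002 -0.171]
```

Call:
play_rows:
  rotation:
    - [0,0,0]
    - [0,0,0]
    - [0,0,0]
    - [0,0,0]
    - [0,0,0]
    - [0,0,0]
    - [0,0,0]
    - [0,0,0]
    - [0,0,0]
    - [0,0,0]
    - [0,0,0]
  delta_pos:
    - [-0.009,-0.001,-0.02]
    - [-0.015,-0.001,-0.038]
    - [-0.019,-0.001,-0.057]
    - [-0.022,-0.002,-0.076]
    - [-0.024,-0.002,-0.095]
    - [-0.025,-0.002,-0.114]
    - [-0.025,-0.002,-0.133]
    - [-0.025,-0.002,-0.152]
    - [-0.024,-0.002,-0.165]
    - [-0.024,-0.002,-0.17]
    - [-0.024,-0.002,-0.17]
  fingers: [-1,-1,-1,-1,-1,-1,-1,-1,-1,-1,-1]

```text
time_s: 28.25
eef_pos: [0.4882, -0.0939, 0.0512]
orientation: [0.002, 1.0, 0.02, 0.008]
ft_force: [-2.6, 1.9, 17.8]
grip_width: 0.0233
```

```bash
python3 - <<'E'
from fit import *
st()
print(((ctrl.get_obs()['eef_pos']+[0,0,.024]-Kn(1.5))*1000).round(1))
E
```

```text
t 28.25 s,y,h mm [-115.8 -124.8  -33. ] F s,y,n [ 0.   1.9 18. ] M [0.39 0.24 0.12] w 0.023257315679672548
[ 2.7  0.3 -3. ]
```

Call:
play_rows:
  rotation:
    - [0,0,0]
    - [0,0,0]
    - [0,0,0]
    - [0,0,0]
    - [0,0,0]
    - [0,0,0]
    - [0,0,0]
    - [0,0,0]
    - [0,0,0]
    - [0,0,0]
    - [0,0,0]
    - [0,0,0]
  delta_pos:
    - [0,0,0]
    - [0,0,0]
    - [0,0,0]
    - [0,0,0]
    - [0,0,0.05]
    - [0,0,0.15]
    - [0,0,0.25]
    - [0,0,0.4]
    - [0,-0.2,0.6]
    - [-0.1,-0.5,0.6]
    - [-0.1,-0.8,0.6]
    - [-0.1,-0.9,0.6]
  fingers: [-0.1,-0.1,-0.1,-0.1,-0.1,-0.1,-0.1,-0.1,-0.1,-0.1,-0.1,-0.1]

```text
time_s: 29.45
eef_pos: [0.4653, -0.2777, 0.2257]
orientation: [0.003, 1.0, 0.02, 0.009]
ft_force: [1.0, 0.9, 0.4]
grip_width: 0.0381
```

```bash
python3 - <<'E'
from fit import *
st()
P=[Kn(1.5)]
for nm in('side','scene'):
    im=np.array(camera(nm));c=cam(nm);cv2.imwrite(f'pics/f_{nm}_raw.png',im)
    hsv=cv2.cvtColor(im,cv2.COLOR_BGR2HSV)
    m=((hsv[...,0]<5)|(hsv[...,0]>174))&(hsv[...,1]>190)&(hsv[...,2]>80)
    n_,l,stt,ce=cv2.connectedComponentsWithStats(m.astype(np.uint8))
    for i in range(1,n_):
        if stt[i,4]>15:
            ths=np.linspace(0,1.6,161); e=[np.linalg.norm(proj(nm,[Kn(t)],c)[0]-ce[i]) for t in ths]; print(nm,ce[i].round(1),'theta',ths[int(np.argmin(e))],min(e))
b=cv2.imread('pics/f_side_raw.png')[130:260,170:385]; a=cv2.imread('pics/d0_raw.png')[130:260,170:385]
b=cv2.resize(b,None,fx=3.5,fy=3.5,interpolation=cv2.INTER_CUBIC);cv2.imwrite('pics/f1.png',b)
# bar shift: phase correlation on the bar's end and up-slope edge
for nm,(x0,y0,x1,y1) in{'side':(280,150,335,205),'scene':(225,215,290,280)}.items():
    A=cv2.imread({'side':'pics/d0_raw.png','scene':'pics/s0_raw.png'}[nm],0)[y0:y1,x0:x1].astype(np.float32);B=cv2.imread(f'pics/f_{nm}_raw.png',0)[y0:y1,x0:x1].astype(np.float32)
    print(nm,cv2.phaseCorrelate(A,B),np.abs(A-B).mean())
E
```

```text
t 29.45 s,y,h mm [-121.1 -307.6  144. ] F s,y,n [1.1 0.8 0.3] M [ 0.02 -0.08  0.04] w 0.038122275250547184
side [287.8 242.4] theta 1.51 0.6997684902898499
side [420.1 338.2] theta 1.6 162.36468637621877
scene [184.8 173.3] theta 0.0 61.998343411962324
scene [276.4 209.8] theta 1.5 1.3234686037289993
side ((-0.2322084994475766, 0.2435837935083498), 0.45185864435301887) 40.648594
scene ((-0.09182803293665387, -0.028705022327685015), 0.5604851409608935) 15.211834
```

View pics/f1.png

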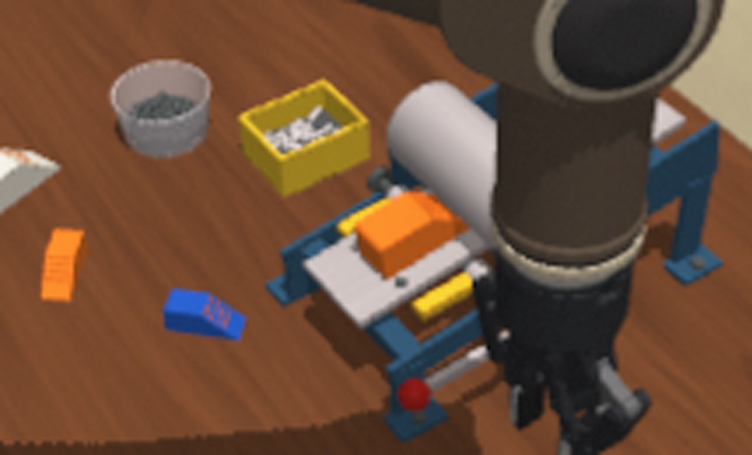

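The final view shows the lever flat with the knob at crop (414,394), both yellow fingers down, and the chock flat with its thin end under the bar. The bar's left end is unchanged at about (435,90), and the tub, box and look-alikes are in place. I hand the job in.

```bash
python3 -c "
from bench import close_job,ctrl
o=ctrl.get_obs();print(o['time_s'],abs(o['joint_vel']).max());print(close_job())"
```

```text
29.55 0.09048932774166207
the job is handed in; nothing more can be done
None
```

I laid the large orange chock flat on the plate, wedged it under the low side of the bar, and swung the stop lever all the way down. I handed the job in at about 29.6 s of the 64 s allowed; no verdict was reported.

- **Wedging:** I pushed the chock along the plate with about 19 N in the grip and let go. The tool had also been pressing down by about 8 N. So I pushed its back face once more with shut fingers, to about 20 N, and backed off with the stop still up.
- **Lever:** The first grip on the knob slipped off at about 0.5 rad. I regripped it deeper and led it round to the end stop.

**Last checks:**
- The stop angle reads 1.50–1.51 rad in both cameras.
- The bar shifted less than about 0.3 px by image correlation, under 1 mm. The correlation was weak (0.45–0.56), because the arm hid part of the bar and the chock was new in the picture.
- In the last side view the chock lies flat under the bar, and the tub and parts box look undisturbed. The screwdriver's red handle is at the same pixels as earlier in the run.
- The wrist force was about 1 N, so the arm was touching nothing. It was still moving slightly when I handed in, at most 0.09 rad/s.
- I could not measure the force between chock and bar directly. That it is tight rests on the push forces and on the bar staying put with the stop down.

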